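# Show which board goes into which nest

## Robot

A 6-joint arm with a two-finger parallel gripper is mounted at the origin on a cart in front of the work surface, level with it; the furniture and walls round the work are solid. World frame = base frame: x ahead of the robot, y to its left, z up, the work surface at z = 0. Lengths are in mm, angles in rad, forces in N, time in s.
With the tool pointing down it reaches from about 375 to 925 mm from the base axis. Payload 5.7 kg.
Tool frame: the origin (TCP) lies midway between the tips of the shut fingers; the grasp point (between the pads) lies 19 mm behind it (grip_point_offset is the distance from the TCP to the grasp point, in mm); z points along the fingers, x is the direction in which the jaws open and shut, and the axes are right-handed (so a half turn about z gives the same grasp; the last joint's range is limited). The gripper opens to 85 mm and grips with 20 to 120 N. Pads are 22 mm wide; open, the fingers measure 114 mm over their backs; the gripper's body (76 mm by 85 mm) begins 54 mm behind the grasp point. The pads swing forward as they close: fully open they stand 13 mm farther back than shut.
Start: joints at [-1.378, 0.359, 1.51, -0, 1.272, -0.115], TCP at [181.762, -571.774, 231.267] pointing down, gripper open.
Joint ranges: [-2.97, 2.97], [-1.01, 2.36], [0.21, 2.38], [-0.96, 4.11], [0.2, 2.71], [-2.98, 2.98]. Speed limits (rad/s): [2.39, 2.39, 3.14, 3.14, 3.14, 3.14].

## Interface

Orientations are given as a rotation vector (axis times angle).
In Python, from cell import * gives the robot as it stands. Calls block until the motion is done:
- move_ptp(position, orientation): joint-space move of the TCP to a pose.
- movel(position, ori=None, v=150, stop_force=None): straight line of the TCP; ori=None keeps the orientation; v is the mean speed in mm/s. With stop_force (N) it stops when the force on the tool has changed by that much, and returns True; else False.
- set_joints(angles): joint-space move.
- gripper_to(opening, force=None): opening from 0.0 (shut) to 1.0 (fully open); force is the grip in N (None keeps the last); returns when the fingers have stopped.
- pause(seconds).
- solve_ik(position, orientation): joint angles nearest the present ones, or None.
- capture(name): name is "side" or "top" or "wrist"; returns a dict with "frame" (384x512x3 uint8, red, green, blue), "z_map" (384x512 float32, mm along the optical axis (not along the pixel's ray), 0 where there is no reading), "vfov" (degrees; the focal length in pixels is half the picture's height over the tangent of half this angle, whatever the lens; pixels are square), "cx", "cy" (the principal point, pixels), "camera_from_world" (4x4, takes a point from world to camera coordinates). Camera axes: x right, y up, looking along -z (the intrinsics and any distortion apply to the point x, -y, -z); pixel columns grow to the right and rows downward; lengths in mm; the calibration is good to about 2 mm. A picture is of the moment at which its call begins.
A pose or a line that the arm cannot do raises MotionError and nothing moves.
- job_done(): hands the job in, once; it reports no verdict.
Trained networks look in a picture, given as the dict that the camera call returned (one of the last four; its "shot" number tells which), for a name from the list of things; names that differ only in an ending like _2 or _b are one class to them, and where a whole thing is asked for, a point or a joint stands for the part that bears it (a point fixed in the world has none). Each returns a list of dicts, best first, with "score" (0 to 1); they miss things now and then, are a little off and sometimes report something else, mostly with a low value. They report only what shows in the picture. A call takes as long as a camera call. They do not tell look-alikes from the thing itself.
- boxes_of(picture, query): "location" ([column, row] in pixels, amid what is visible of it).
- masks_of(picture, query): "pixels" (384x512 bool, what is visible of it) and "location" ([column, row] in pixels, amid what is visible of it).
- pinpoint(picture, query): "location" ([column, row] in pixels: a listed point, or the origin of a listed thing).
Readings, each from a call of its own:
- get_time(): time.
- get_joint_positions(): joint angles.
- get_qvel(): joint speeds.
- get_tau(): joint torques, N m.
- get_ee_pos(): TCP position.
- get_orientation(): TCP orientation.
- get_wrist_force(): force on the tool from outside, world axes, zero at the start.
- get_torque(): the same for the moment, N m.
- get_finger_gap(): opening from 0.0 (shut) to 1.0 (fully open).
Only numpy, scipy, OpenCV 4.12 (cv2) and the standard library are available. Lean on these libraries where they do the work, as an engineer would, in place of code of your own. Each camera call takes 0.05 s, during which the arm holds its last target. There are 200 camera calls.

## Task

Show a trainee the next loading step by pointing, without touching or moving anything: bring the fingertips just above the middle of the small circuit board that lies on the bench and stay there for a good two seconds. Then lift, go across and point in the same way, just above the middle, at the empty nest that fits that board (the smaller of the two nests); stay two seconds and finish still pointing there. On the way do not point at or pass low over the large board or the large nest.

Things in the scene. Friction and masses are not known exactly. Their poses are not given: they have to be found in the camera images.
- small_board: the smaller of two green circuit boards lying flat and loose on the bench: 50 x 60 mm, board 2 mm thick, parts on top reach 12 mm above the bench. Origin: centre of its underside; own x is the 50 mm side, y the 60 mm side, z up
- large_board: the larger green circuit board, flat and loose on the bench: 70 x 100 mm, 12 mm high with its parts. Not to be pointed at. Origin: centre of its underside; own x is the 70 mm side, y the 100 mm side, z up
- small_nest_middle (a point): middle of the pocket floor of the smaller board nest, 8 mm above the bench. The nest is a fixed aluminium plate 76 x 86 mm and 8 mm thick with four black L-shaped corner locators, their tops 19 mm above the bench, round a 52 x 62 mm pocket; empty. Axes: x along the short side, y along the long side, z up
- large_nest_middle (a point): middle of the pocket floor of the larger board nest, 8 mm above the bench: same make, plate 96 x 126 mm, pocket 72 x 102 mm, locator tops 19 mm above the bench; empty. Not to be pointed at. Axes: x short side, y long side, z up
- heat_sink: bystander: silvery finned heat sink, 50 x 50 x 23 mm, loose, beyond the work. Origin: centre of its underside
- jar: bystander: clear jar of screws with a black lid, 48 mm across, 58 mm high, loose, beyond the work. Origin: centre of its underside
- screwdriver: bystander: screwdriver lying down, 164 x 22 x 22 mm, loose, beyond the work. Origin: centre of its underside; own x runs along it toward the blade tip
- relay: bystander: small block-shaped module, 32 x 48 x 30 mm, loose, beyond the work. Origin: centre of its underside
There are look-alikes about, which are no part of the job. What is shaped like the part that bears small_nest_middle but orange or pink is not meant.

How it is judged (in metres and radians):
On the way, in this order (a step that is already met when the one before it is completed fails the run):
1. the fingertips stay just above the middle of the small board for 1.5 s (horizontal distance between the grasp point and small_board below 0.028 m and height (world z) of the grasp point between 0.033 and 0.11 m), for 1.5 s.
2. then they stay just above the middle of the small nest for 1.5 s (horizontal distance between the grasp point and small_nest_middle below 0.028 m and height (world z) of the grasp point between 0.033 and 0.11 m), for 1.5 s.
At the end, for the whole second after the job is handed in: The grasp point (about 19 mm behind the fingertips) is within 28 mm horizontally of the middle of the small nest and 33 to 110 mm above the bench, touching nothing; both boards lie still, and they and the heat sink, jar, screwdriver and relay module are within 5 mm of where they began (all of step 2 and distance of each of small_board, large_board, heat_sink, jar, screwdriver, relay from where it was at the start of the episode below 0.005 m and linear speed of each of small_board, large_board below 0.01 m/s and contact force between each of the arm, the fingers and anything else below 0.5 N).
It fails at once if the robot touches something (contact force between any of the fingers, the arm and anything else above 1 N).
It fails at once if a board is moved or lifted (distance of any of small_board, large_board from where it was at the start of the episode above 0.01 m).
It fails at once if a bystander is disturbed (distance of any of heat_sink, jar, screwdriver, relay from where it was at the start of the episode above 0.01 m).
It fails at once if the large board or the large nest is pointed at: the grasp point within 35 mm of its middle horizontally and under 100 mm above the bench ((horizontal distance between the grasp point and large_board below 0.035 m and height (world z) of the grasp point below 0.1 m) or (horizontal distance between the grasp point and large_nest_middle below 0.035 m and height (world z) of the grasp point below 0.1 m)).
It also fails if it takes over 48 s, if anything falls off the work surface, if the arm or the gripper's body presses on something with over 40 N, if the wrist force passes 120 N, or if a joint passes its speed limit or range.

## Working session

There is one attempt and no reset: what is moved stays moved. The work goes in short steps, each a Python script; the robot and the scene stay as the last script left them, time stands still between calls to the robot, and variables do not carry over. Pictures are saved under pics/ and viewed, about 8 in all and at most 12, crops included, and the job is handed in when it is done.

```bash
mkdir -p pics; cat > h.py <<'E'
from cell import *
import numpy as np, cv2
def unproj(p,uv,z=None):
    """pixel -> world; z = world height plane, or None to use depth map. ignores distortion"""
    f=p["frame"].shape[0]/2/np.tan(np.radians(p["vfov"])/2)
    u,v=uv; d=np.array([(u-p["cx"])/f,-(v-p["cy"])/f,-1.0])
    T=np.linalg.inv(p["camera_from_world"]); o=T[:3,3]; r=T[:3,:3]@d
    s=p["z_map"][int(round(v)),int(round(u))] if z is None else (z-o[2])/r[2]
    return o+s*r
E
python3 - <<'E'
from h import *
for n in ("top","side"):
    p=capture(n); print(n,[k for k in p if k not in("frame","z_map")],p["vfov"],p["cx"],p["cy"])
    cv2.imwrite(f"pics/{n}0.png",cv2.resize(p["frame"][:,:,::-1],(800,600),interpolation=cv2.INTER_CUBIC))
    for q,z in (("small_board",0),("large_board",0),("small_nest_middle",8),("large_nest_middle",8),("heat_sink",0),("jar",0),("screwdriver",0),("relay",0)):
        for r in pinpoint(p,q)[:4]: print(q,round(r["score"],2),np.round(r["location"]),np.round(unproj(p,r["location"],z)),np.round(unproj(p,r["location"])))
print(get_time(),get_orientation())
E
```

```text
top ['vfov', 'cx', 'cy', 'camera_from_world', 'shot'] 54.34340894304411 256.7238691097969 194.3223717196392
small_board 0.88 [196. 234.] [471. 371.   0.] [471. 371.   2.]
small_board 0.57 [225. 173.] [642. 295.   0.] [642. 295.   0.]
large_board 0.74 [332. 232.] [472.   1.   0.] [472.   1.  -1.]
small_nest_middle 0.96 [150. 159.] [683. 504.   8.] [682. 503.  10.]
small_nest_middle 0.89 [121. 233.] [475. 575.   8.] [475. 574.  10.]
small_nest_middle 0.64 [268. 241.] [449. 176.   8.] [448. 177.  11.]
large_nest_middle 0.72 [400. 234.] [ 463. -178.    8.] [ 463. -178.    9.]
heat_sink 0.62 [314. 163.] [667.  42.  -0.] [660.  46.  23.]
jar 0.59 [289. 178.] [624. 115.   0.] [610. 119.  56.]
screwdriver 0.54 [227. 172.] [643. 288.   0.] [643. 288.   1.]
relay 0.5 [356. 159.] [675. -77.  -0.] [669. -71.  22.]
side ['vfov', 'cx', 'cy', 'camera_from_world', 'shot'] 53.253913841185934 252.5980947873993 192.7671323563521
large_board 0.78 [304. 177.] [471.   3.   0.] [471.   3.  -0.]
small_nest_middle 0.89 [152. 263.] [696. 501.   8.] [696. 501.   9.]
small_nest_middle 0.84 [292. 213.] [444. 187.   8.] [443. 187.   8.]
small_nest_middle 0.82 [221. 324.] [462. 579.   8.] [461. 580.   9.]
large_nest_middle 0.93 [323. 146.] [ 464. -193.    8.] [ 464. -190.   10.]
heat_sink 0.58 [242. 167.] [677.  28.   0.] [639. 102.  58.]
jar 0.55 [246. 182.] [632.  97.   0.] [615. 130.  29.]
screwdriver 0.56 [211. 220.] [645. 300.  -0.] [641. 307.   8.]
relay 0.59 [259. 151.] [664. -82.   0.] [654. -58.  17.]
0.9 [-2.53564392e+00  1.85464130e+00  4.10727995e-05]
```

View pics/top0.png

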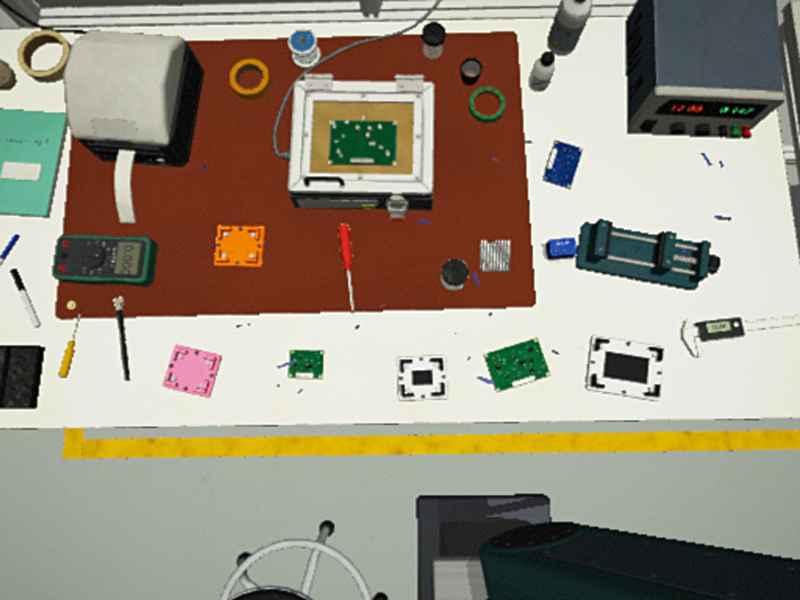

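View pics/side0.png

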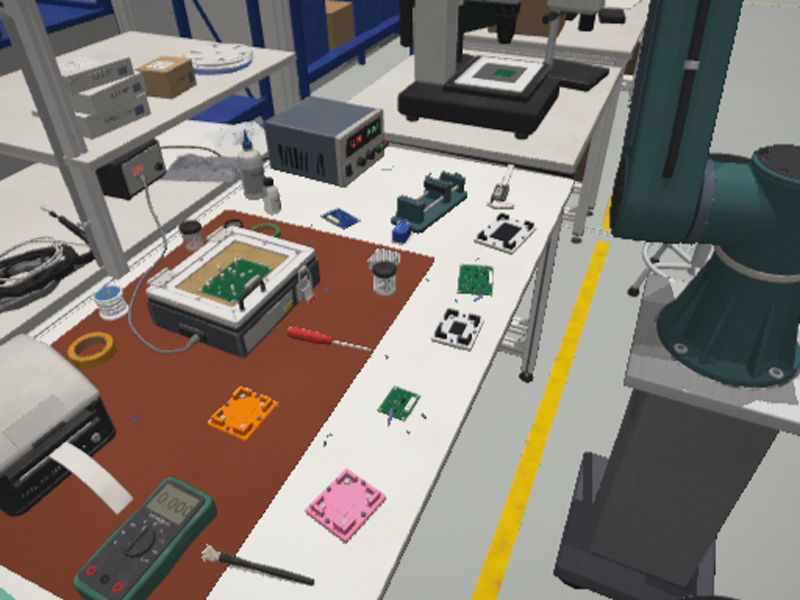

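Small nests, in raw top-view pixels: orange (150,159), pink (121,233), and white/black (268,241). The white plate with black L locators fits the description; orange and pink are excluded. For small boards, (196,234) is the lone small green board on the bench. The hit at (225,173) is the screwdriver. Next I'll take a close look from above each place.

```bash
python3 - <<'E'
from h import *
ori=get_orientation(); gripper_to(0.0)
x,y,z=get_ee_pos(); movel([x,y,300])
ims=[]
for q,(x,y),zz in (("small_nest_middle",(449,176),8),("small_board",(471,371),0)):
    q0=get_joint_positions(); j=solve_ik([x,y,300],ori); print("ik",np.round(j,2))
    move_ptp([x,y,300],ori); pause(.3)
    for n in("wrist","top","side"):
        p=capture(n)
        for r in pinpoint(p,q)[:3]: print(n,q,round(r["score"],2),np.round(r["location"]),np.round(unproj(p,r["location"],zz),1),np.round(unproj(p,r["location"]),1))
        for r in masks_of(p,q)[:2]:
            m=r["pixels"]; ys,xs=np.nonzero(m); c=cv2.minAreaRect(np.c_[xs,ys].astype(np.float32)); print("   rect",np.round(c[0]),np.round(unproj(p,c[0],zz),1), np.round(c[1]))
        if n=="wrist": ims.append(p["frame"])
    print(get_time(),np.round(get_ee_pos()))
cv2.imwrite("pics/w1.png",cv2.resize(np.hstack(ims)[:,:,::-1],(800,300)))
E
```

```text
ik [0.23 0.13 1.66 0.   1.36 1.49]
wrist small_nest_middle 0.77 [263. 157.] [446.7 169.7   8. ] [446.7 169.8   8.5]
   rect [263. 155.] [449.2 171.2   8. ] [68. 60.]
top small_nest_middle 0.92 [153. 157.] [689.5 497.8   8. ] [689.9 498.2   6.7]
top small_nest_middle 0.89 [269. 245.] [438.5 174.5   8. ] [412.3 183.3 450.2]
top small_nest_middle 0.69 [120. 238.] [462.7 577.    8. ] [462.4 575.8  11.1]
   rect [152. 158.] [686.6 498.3   8. ] [26. 31.]
   rect [122. 237.] [464.4 572.6   8. ] [32. 29.]
side small_nest_middle 0.74 [291. 213.] [445.1 189.8   8. ] [445.7 187.9   6.2]
side small_nest_middle 0.59 [156. 265.] [686.  502.5   8. ] [682.8 505.5  12.8]
side small_nest_middle 0.58 [223. 320.] [462.4 571.    8. ] [462.5 570.8   7.7]
   rect [292. 210.] [447.5 173.8   8. ] [28. 25.]
   rect [155. 264.] [688.7 500.4   8. ] [28. 40.]
5.825 [449. 176. 300.]
ik [0.55 0.31 1.42 0.   1.42 1.81]
wrist small_board 0.89 [259. 148.] [477.9 371.7   0. ] [478.3 371.8   3.1]
   rect [257. 149.] [475.4 373.3   0. ] [47. 40.]
top small_board 0.56 [199. 234.] [472.1 364.2   0. ] [4.721e+02 3.642e+02 4.000e-01]
side small_board 0.84 [256. 258.] [472.6 374.4   0. ] [471.2 377.3   3.6]
side small_board 0.16 [241. 171.] [671.5  49.9   0. ] [635.1 120.5  56.8]
7.375 [471. 371. 300.]
```

View pics/w1.png

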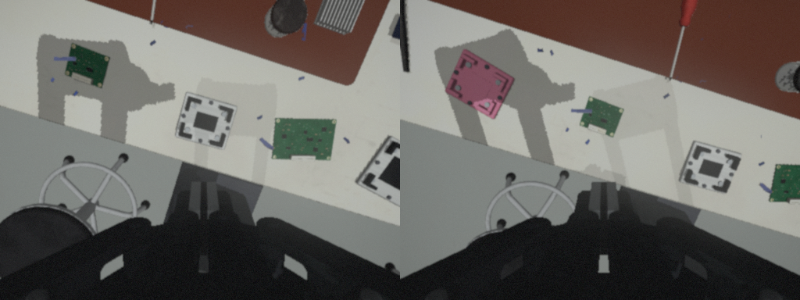

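The wrist views confirm it: the left image has the white/black small nest at raw (263,157), about (448,172) mm, and the right has the lone small green board at (259,148), about (474,372) mm. All cameras agree to within about 10 mm apart from one outlier: the side-camera nest point is about 16 mm off in y, while its mask centre agrees. The tolerance is 28 mm, so I'm going ahead.

```bash
python3 - <<'E'
from h import *
ims=[]
def point(x,y,q,z):
    movel([x,y,130],v=150); pause(.2)
    p=capture("wrist"); ims.append(p["frame"])
    for r in pinpoint(p,q)[:2]: print(q,round(r["score"],2),np.round(r["location"]),np.round(unproj(p,r["location"],z),1))
    for r in masks_of(p,q)[:1]:
        c=cv2.minAreaRect(np.argwhere(r["pixels"])[:,::-1].astype(np.float32)); print(" rect",np.round(unproj(p,c[0],z),1))
    movel([x,y,50],v=80); pause(2.5)
    print(get_time(),np.round(get_ee_pos(),1),np.round(get_wrist_force(),2))
point(474,372,"small_board",0)
movel([474,372,220],v=150)
movel([448,173,220],v=150)
point(448,173,"small_nest_middle",8)
p=capture("side"); 
a=cv2.resize(np.hstack(ims),(800,300)); b=cv2.resize(p["frame"][120:320,150:410],(390,300))
cv2.imwrite("pics/w2.png",np.vstack([a,np.pad(b,((0,0),(0,410),(0,0)))])[:,:,::-1])
E
```

```text
small_board 0.73 [258. 181.] [476.8 373.2   0. ]
 rect [474.3 373.2   0. ]
12.6583 [474. 372.  50.] [-0.03  0.31  0.07]
small_nest_middle 0.57 [262. 189.] [447.6 169.8   8. ]
 rect [450.4 170.2   8. ]
20.1833 [448. 173.  50.] [ 0.02 -0.71 -0.18]
```

View pics/w2.png

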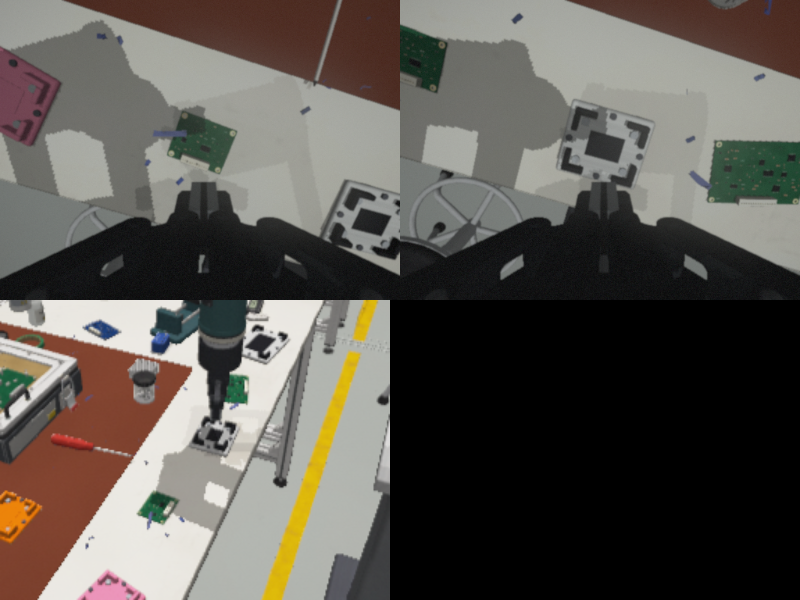

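The close views centre on the small board and then the small nest. The side view shows the fingertips above the white nest's middle, with nothing touched.

```bash
python3 -c "
from cell import *
job_done(); print(get_time(),get_ee_pos())"
```

```text
the job is handed in; nothing more can be done
the job is handed in; nothing more can be done
```

I pointed with shut fingers above the small board for 2.5 s, with the TCP at (474, 372, 50) mm. I then lifted to 220 mm, went across, and pointed above the white and black small nest for 2.5 s, at (448, 173, 50) mm. I handed the job in at about 20 s, still pointing there; no verdict is reported.

**Last checks:**
- **Position:** close wrist views put each middle within about 4 mm of where I pointed, and the grasp point was about 69 mm up.
- **Contact:** wrist force readings stayed within about 0.7 N. The last pictures showed the fingertips clear of everything and no board visibly moved, but I did not re-measure where the boards and bystanders lie.
- **Disagreement:** the side camera's network point for the small nest was about 16 mm off in y. Its mask centre and the wrist and top views agreed with each other, so I used those.
- **Not confirmed:** a final time and position reading after hand-in was refused.

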